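# Slide the amplifier board home in its chassis

### The job

Gently push the board module along its rails in the open amplifier chassis, with a fingertip, towards the chassis's rear wall until you feel it drop into the locating notches and it lies flat on the rails. Do not lift it or shove it past the notches; leave everything else on the bench as it is.

Things in the scene. Friction and masses are not known exactly. Their poses are not given: they have to be found in the camera images.
- chassis: Open-topped bare-aluminium amplifier chassis, 300 x 240 x 71 mm, fixed. Origin: centre of its footprint at bench level; +x points to its closed rear wall (the way the module slides), its -x end is open, z up. Module bay: 126 mm wide, centred on chassis y = +54 mm, between the outer wall (71 mm tall) and a 58 mm partition. The rest holds a transformer, capacitors and a steel cover (top at z = 58 mm).
- chassis_notch (a point): Midway between the two tail notches: chassis (-8, +54, +30) mm. A black nylon rail, 22 mm wide, low friction, runs along each side of the bay, flat on top at z = 30 mm, from chassis x = -148 to +147 mm. Each has two through-cut notches 15 mm long: in its outer half centred at x = -8 mm, in its inner half at x = +115 mm.
- module: Loose amplifier module, 0.5 to 0.9 kg: aluminium tray 150 x 124 x 3 mm with a circuit board, heatsink and capacitors on it (37 mm tall in all). Origin: centre of the tray's underside; axes as the chassis's. It rides level at chassis z = 35 mm on four lugs below the tray and starts 60 to 115 mm short of home. Home: chassis (55, 54, 30) mm, with 2.5 mm of play either way in x.
- module_push (a point): Where to push: middle of the outer face of the module's upturned tail flange, facing the chassis's open -x end; at (-75, 0, +20) mm from the module's origin. Flange: 116 mm wide, from 3 to 36 mm above the tray's underside. Chassis z is 55 mm riding, 50 mm home (then chassis x = -20 mm). The bay behind it is empty at rail height.
- module_lip (a point): Middle of the flat lip, 16 mm wide in x and 116 mm long, folded inward at the top of the tail flange; its top face, at (-67, 0, +36) mm from the module's origin. It may be pressed down on if the module hangs in its notches. Chassis z = 71 mm riding, 66 mm home.
- module_nose (a point): Middle of the leading bottom edge of the tray, at (+75, 0, 0) mm from the module's origin; chassis z = 35 mm riding, 30 mm home. Lugs are 10 mm long, 5 mm deep: a pair at module x = -63 mm near the sides, a pair at +60 mm further in, so each pair fits only its own notches. There all four drop in together: the module falls 5 mm by its own weight and the far ends of the notches stop it.
- panel: Bystander, leave alone: the amplifier's front panel, taken off and lying face up on the bench in front of the chassis: dark plate 240 x 70 x 3 mm with three metal knobs (26 mm across, 17 mm tall); origin at its underside.
- spool: Bystander, leave alone: reel of solder standing on its end, 54 mm across and 50 mm tall, on the bench off the chassis's front corner; origin at its underside.
- capacitor: Bystander, leave alone: loose dark electrolytic capacitor, 25 mm across and 42 mm tall, standing on the steel screening cover in the chassis; origin at its underside.
- loose_knob: Bystander, leave alone: loose metal control knob, 32 mm across and 20 mm tall, standing on the same cover; origin at its underside.
- screwdriver: Bystander, leave alone: screwdriver, 190 mm long, lying on the bench along the chassis's +y side; origin at its underside.
- dish: Bystander, leave alone: small steel bowl, 84 mm across and 28 mm tall, on the bench on the chassis's -y side; origin at its underside.
- meter: Bystander, leave alone: hand-held multimeter, 150 x 74 x 42 mm, lying on the bench on the chassis's -y side; origin at its underside.
- pliers: Bystander, leave alone: pliers, about 150 mm long and 13 mm thick, lying on the bench behind the chassis's rear wall; origin at its underside.
Mind the look-alikes: they are no part of the job. What is shaped like the module but blue or pink is not meant.

How it is judged:
By the outcome, as a careful person would: the job done as asked, in the order asked, and still so for the second after the job is handed in, with the robot touching nothing.
It also fails if it takes over 42 s, if anything falls off the work surface, if the arm or the gripper's body presses on something with over 40 N, if the wrist force passes 120 N, or if a joint passes its speed limit or range.

### The arm

A 6-joint arm with a two-finger parallel gripper is mounted at the origin on the work surface. World frame = base frame: x ahead of the robot, y to its left, z up, the work surface at z = 0. Lengths are in m, angles in rad, forces in N, time in s.
With the tool pointing down it reaches from about 0.2 to 0.875 m from the base axis. Payload 3.4 kg.
Tool frame: the origin (TCP) lies on the front face of the gripper's body, between the roots of the fingers; the fingertips stand 97 mm ahead of it and the grasp point (between the pads) lies 78 mm ahead of it; y points along the fingers, z is the direction in which the jaws open and shut, and the axes are right-handed (so a half turn about y gives the same grasp; the last joint's range is limited). The gripper opens to 94 mm and grips with 3 to 60 N. Pads are 16 mm wide; open, the fingers measure 119 mm over their backs; the gripper's body (75 mm by 177 mm) begins 78 mm behind the grasp point.
Start: joints at [-1.426, 0.276, 1.505, -0, 1.361, -0.121], TCP at [0.151, -0.555, 0.303] pointing down, gripper open.
Joint ranges: [-2.89, 2.89], [-0.75, 2.08], [0.22, 2.7], [-1.18, 4.32], [0.11, 2.71], [-2.7, 2.7]. Speed limits (rad/s): [2.57, 2.57, 3.14, 3.14, 3.14, 3.14].

### API

Orientations are given as a unit quaternion [w, x, y, z].
In Python, from station import readout, imaging, finish_job gives the robot as it stands.
- The arm moves only by the tool apply_moves, never from a script. Its argument "motion" is a list of rows, each a list of 5 numbers: the closure, from 0 (fully open) to 1 (shut), then the shift along the tool's x, y, z in mm, then the turn about the tool's y in degrees. In form: [[grip, x, y, z, spin], ...]. A call has 1 to 20 rows; each row is the pose to reach, as a shift and turn from the pose commanded when the call began, along the tool's axes at that moment; what a row does not reach only later rows make up. A row lasts 1/10 s, in which the tool goes at most 50 mm and 8.59 degrees, less where a joint would pass 70% of its speed; a pose out of reach is approached as far as the arm can. A call with a gripper value outside its range is refused whole. The fingers move at their own pace and stop on an object; "newtons" is the grip in N (left out, the last holds). Time passes only in rows, so rows that repeat a pose let the fingers close. It gives the time, the measured TCP pose, the force and the opening at its end, in the units of the state.
- readout.sense(): the state, without advancing time (a new reading comes with each control period).
- imaging.grab_frame(name): name is "scene" or "top" or "wrist"; returns the picture (400x640x3 uint8, red, green, blue); there is no depth.
- imaging.calibration(name): a dict with "fx", "fy", "cx", "cy" (pixels), "extrinsics" (4x4, takes a point from camera to world coordinates); the wrist camera has in their place "tool_from_camera" (4x4, takes a point from camera to tool coordinates, whose origin is the TCP and whose axes are the tool frame's). Camera axes: x right, y up, looking along -z (the intrinsics and any distortion apply to the point x, -y, -z); pixel columns grow to the right and rows downward; lengths in m; the calibration is good to about 2 mm. A picture is of the moment at which its call begins: read the wrist's pose just before it. calibration takes no time and is no camera call.
- finish_job(): hands the job in, once; it reports no verdict.
The state is a dict: "clock": time; "joint_pos": joint angles; "joint_velocities": joint speeds; "effort": joint torques, N m; "tcp_pos": TCP position; "tcp_rot": TCP orientation; "force": force on the tool from outside, world axes, zero at the start; "torque": the same for the moment, N m; "width": finger opening in m.
Only numpy, scipy, OpenCV 4.12 (cv2) and the standard library are available. Lean on these libraries where they do the work, as an engineer would, in place of code of your own. Each camera call takes 0.05 s, during which the arm holds its last target.

## Working session

There is one attempt and no reset: what is moved stays moved. The work goes in short steps, Python scripts to look and compute and a tool call to move; the robot and the scene stay as the last step left them, time stands still between calls to the robot, and variables do not carry over. Pictures are saved under pics/ and viewed, and the job is handed in when it is done.

Besides the shell and the picture viewer there is one more tool, called after "Call:" in YAML: its name, and indented under it one key for each argument. apply_moves: Moves the arm, as the interface text tells. Its arguments: {"type":"object","properties":{"motion":{"type":"array","items":{"type":"array","items":{"type":"number"}}},"newtons":{"type":"number"}},"required":["motion"]}

```bash
mkdir -p pics; ls
python3 - <<'E'
from station import readout, imaging
import cv2,numpy as np
print(readout.sense())
for n in ("scene","top","wrist"):
    c=imaging.calibration(n);print(n,{k:(np.round(v,4).tolist() if not isinstance(v,str) else v) for k,v in c.items()})
    cv2.imwrite(f"pics/{n}0.png",imaging.grab_frame(n)[:,:,::-1])
E
```

```text
pics
{'clock': 0.0, 'joint_pos': array([-1.42597350e+00,  2.76591754e-01,  1.50611101e+00, -4.53623906e-05,
        1.36070299e+00, -1.21012340e-01]), 'joint_velocities': array([-4.95552512e-05, -6.66844022e-04, -6.32320472e-04,  1.33300715e-03,
        9.91898723e-04, -1.56464207e-03]), 'effort': array([-3.75901465e-03, -4.04596353e+01, -2.37233269e+01,  6.97913021e-02,
        3.45806102e-02, -1.24713401e-04]), 'tcp_pos': array([ 0.15097956, -0.55441821,  0.30181526]), 'tcp_rot': array([ 0.0936904 , -0.09373703,  0.70150978, -0.70022818]), 'force': array([-0.32353192,  0.08141883,  0.76126472]), 'torque': array([ 0.03015762, -0.01404809,  0.05061343]), 'width': 0.09393122676870667}
scene {'fx': 397.3945, 'fy': 397.3945, 'cx': 314.8393, 'cy': 200.2314, 'extrinsics': [[0.3434, -0.6969, 0.6295, 1.1201], [0.9391, 0.2645, -0.2195, -0.288], [-0.0136, 0.6666, 0.7453, 0.7522], [0.0, 0.0, 0.0, 1.0]]}
top {'fx': 445.7176, 'fy': 445.7176, 'cx': 320.2347, 'cy': 202.1831, 'extrinsics': [[-0.0222, 0.9815, -0.19, 0.294], [-0.9996, -0.0252, -0.0136, -0.0708], [-0.0181, 0.1896, 0.9817, 1.3341], [0.0, 0.0, 0.0, 1.0]]}
wrist {'fx': 298.2141, 'fy': 298.2141, 'cx': 323.0362, 'cy': 202.5085, 'tool_from_camera': [[-0.0001, -0.9618, -0.2737, -0.0784], [-0.0008, 0.2737, -0.9618, -0.0822], [1.0, 0.0002, -0.0008, -0.0001], [0.0, 0.0, 0.0, 1.0]]}
```

View pics/scene0.png

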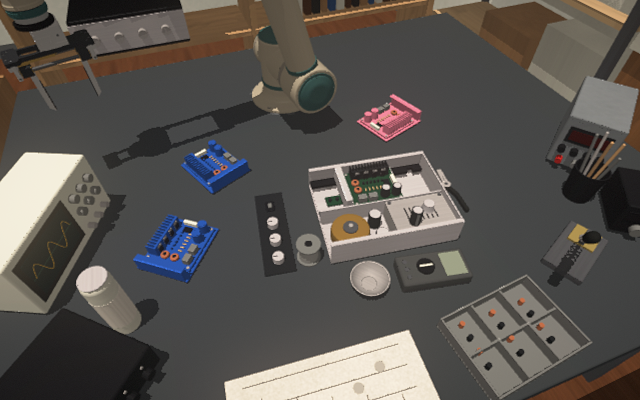

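View pics/top0.png

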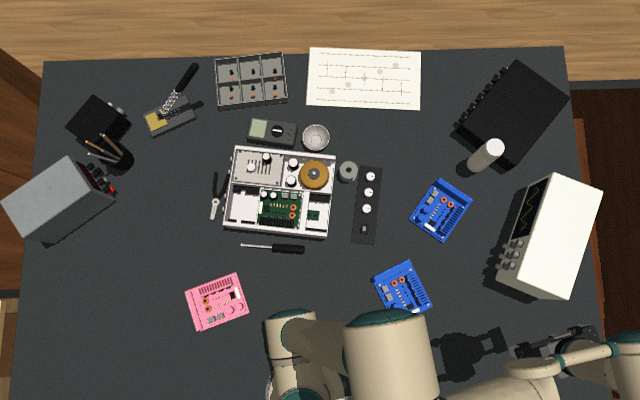

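View pics/wrist0.png

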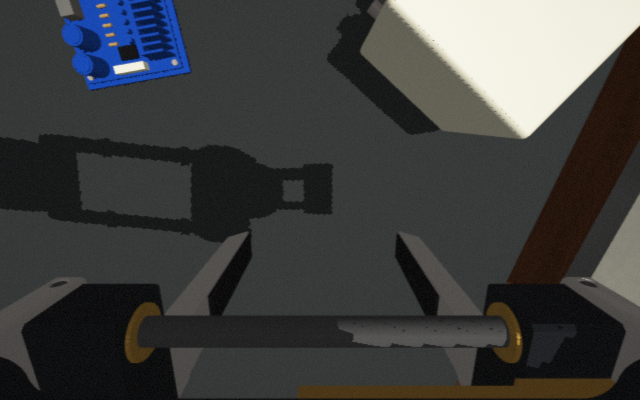

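Run:
```python
import cv2
a=cv2.imread("pics/top0.png")[135:260,200:390]
cv2.imwrite("pics/top0c.png",cv2.resize(a,None,fx=4,fy=4,interpolation=cv2.INTER_CUBIC))
a=cv2.imread("pics/scene0.png")[130:290,230:480]
cv2.imwrite("pics/scene0c.png",cv2.resize(a,None,fx=3.2,fy=3.2,interpolation=cv2.INTER_CUBIC))
```

```text
(no output)
```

View pics/top0c.png

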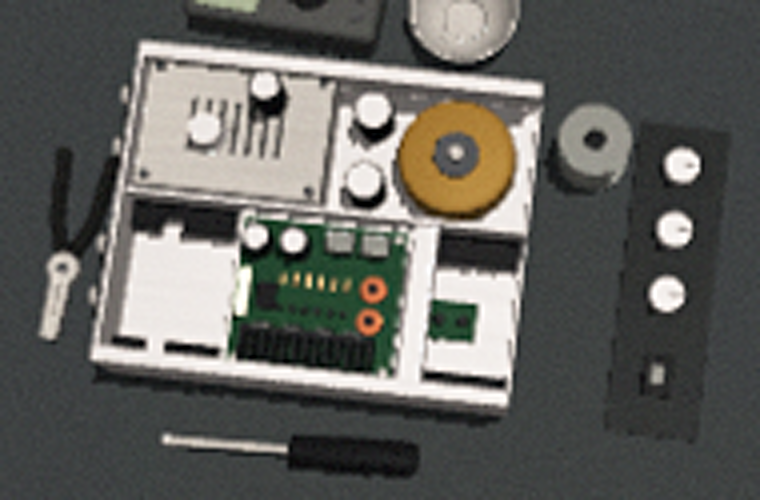

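View pics/scene0c.png

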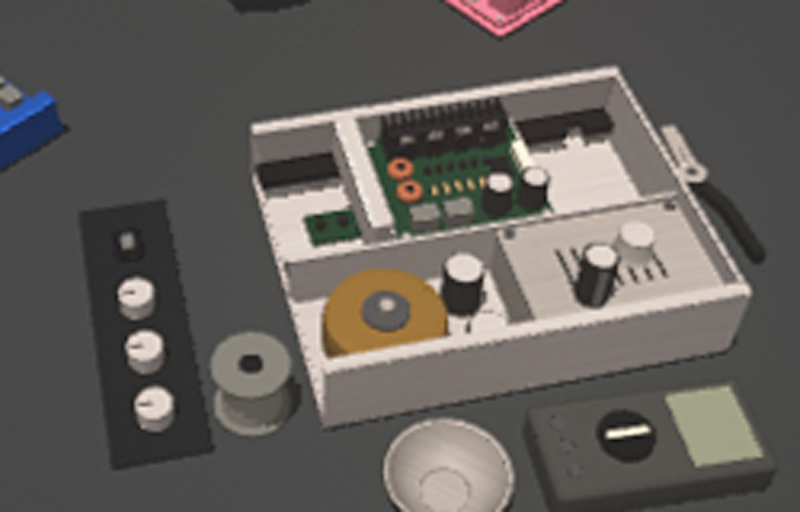

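```bash
cat > h.py <<'E'
import numpy as np
from station import readout, imaging
def ray(n,u,v,c=None,T=None):
    c=c or imaging.calibration(n); T=c["extrinsics"] if T is None else T
    d=np.array([(u-c["cx"])/c["fx"],-(v-c["cy"])/c["fy"],-1.]);T=np.array(T)
    return T[:3,3],T[:3,:3]@d
def onz(n,u,v,z,**k):
    o,d=ray(n,u,v,**k); return (o+d*(z-o[2])/d[2])
def px(n,p,T=None):
    c=imaging.calibration(n);T=np.array(c["extrinsics"] if T is None else T)
    q=np.linalg.inv(T)@np.append(p,1);return c["cx"]-c["fx"]*q[0]/q[2],c["cy"]+c["fy"]*q[1]/q[2]
E
python3 - <<'E'
from h import *
P={}
for k,(a,b) in dict(rm=(138,42),rp=(92,358),fm=(543,83),fp=(508,408)).items():
    P[k]=onz("top",200+a/4-.375,135+b/4-.375,.071);print("top",k,P[k].round(4))
for k,(a,b) in dict(rm=(749,288),rp=(616,68),fm=(320,378),fp=(252,126)).items():
    print("scene",k,onz("scene",230+a/3.2-.35,130+b/3.2-.35,.071).round(4))
d=lambda a,b:np.linalg.norm(P[a]-P[b]).round(4)
print(d("rm","rp"),d("rm","fm"),d("rp","fp"),d("fm","fp"))
for a,b in((426,228),(412,390),(416,228),(437,226),(400,388),(424,388)): print("lip top",onz("top",200+a/4-.375,135+b/4-.375,.071).round(4))
for a,b in((337,122),(352,120),(372,240),(390,236)): print("lip scene",onz("scene",230+a/3.2-.35,130+b/3.2-.35,.071).round(4))
E
```

```text
top rm [0.7176 0.1986 0.071 ]
top rp [0.4815 0.2283 0.071 ]
top fm [ 0.6776 -0.101   0.071 ]
top fp [ 0.4382 -0.0693  0.071 ]
scene rm [0.714  0.1978 0.071 ]
scene rp [0.4828 0.2292 0.071 ]
scene fm [ 0.68   -0.1042  0.071 ]
scene fp [ 0.4418 -0.0667  0.071 ]
0.238 0.3023 0.3007 0.2415
lip top [ 0.5707 -0.0131  0.071 ]
lip top [ 0.4528 -0.0012  0.071 ]
lip top [ 0.5709 -0.0058  0.071 ]
lip top [ 0.572  -0.0211  0.071 ]
lip top [0.4544 0.0073 0.071 ]
lip top [ 0.454  -0.0098  0.071 ]
lip scene [ 0.4611 -0.0037  0.071 ]
lip scene [0.4631 0.008  0.071 ]
lip scene [ 0.5825 -0.026   0.071 ]
lip scene [ 0.5835 -0.0125  0.071 ]
```

```bash
cat >> h.py <<'E'
from scipy.spatial.transform import Rotation as Ro
C=np.array([[.7176,.1986],[.4815,.2283],[.6776,-.101],[.4382,-.0693]])
C2=np.array([[.714,.1978],[.4828,.2292],[.68,-.1042],[.4418,-.0667]])
A=np.array([[.15,-.12],[.15,.12],[-.15,-.12],[-.15,.12]])
def fit(P):
    p=P-P.mean(0);th=np.arctan2((A[:,0]*p[:,1]-A[:,1]*p[:,0]).sum(),(A*p).sum());return P.mean(0),th
O,th=fit((C+C2)/2)
Rc=np.array([[np.cos(th),-np.sin(th)],[np.sin(th),np.cos(th)]])
def tow(x,y,z): return np.append(O+Rc@[x,y],z)
def toc(p): return np.append(Rc.T@(np.asarray(p)[:2]-O),p[2])
def tool():
    s=readout.sense();q=s["tcp_rot"];return s,Ro.from_quat([q[1],q[2],q[3],q[0]]).as_matrix()
def need(p):
    s,R=tool();return (R.T@(np.asarray(p)-s["tcp_pos"])*1000).round(1)
def rep():
    s,R=tool();xh=np.append(Rc[:,0],0)
    print("t",round(s["clock"],2),"tcp_c",(toc(s["tcp_pos"])*1000).round(1),"f_c",(np.append(Rc.T@s["force"][:2],s["force"][2])).round(2),"w",round(s["width"],4))
    print("toolx in chassis deg",np.degrees(np.arctan2(*(Rc.T@R[:2,0])[::-1])).round(2),"tooly",R[:,1].round(3))
E
python3 - <<'E'
from h import *
print(O,np.degrees(th),[np.degrees(fit(c)[1]) for c in(C,C2)]);rep()
print(tool()[1].round(3)); 
for h in(.25,):print(need(tow(-.12,.054,h)))
for p in([.5125,-.0072,.071],[.5217,-.009,.071]):print(toc(p))
E
```

```text
[0.5791875 0.0640875] 82.33600253790051 [np.float64(82.28599731312427), np.float64(82.3862343159666)]
t 0.15 tcp_c [-670.2  341.9  302. ] f_c [ 0.17 -0.71  0.43] w 0.094
toolx in chassis deg 112.89 tooly [-0.     0.001 -1.   ]
[[-0.965 -0.     0.263]
 [-0.263  0.001 -0.965]
 [-0.    -1.    -0.001]]
[-479.2   52.6 -394.8]
[-0.07954438  0.05658465  0.071     ]
[-0.08010136  0.04722677  0.071     ]
```

Call:
apply_moves:
  motion:
    - [1,-10,0,-8,-2]
    - [1,-35,0,-29,-5]
    - [1,-70,0,-58,-10]
    - [1,-105,0,-87,-15]
    - [1,-140,0,-115,-20]
    - [1,-175,0,-144,-25]
    - [1,-210,0,-173,-30]
    - [1,-245,0,-202,-35]
    - [1,-280,0,-231,-40]
    - [1,-315,0,-260,-45]
    - [1,-350,10,-288,-50]
    - [1,-385,20,-317,-55]
    - [1,-420,30,-346,-60]
    - [1,-450,40,-371,-64]
    - [1,-470,50,-387,-66]
    - [1,-479,52,-395,-67.1]
    - [1,-479,52,-395,-67.1]
    - [1,-479,52,-395,-67.1]
    - [1,-479,52,-395,-67.1]
  newtons: 20

```text
clock: 2.05
tcp_pos: [0.5089, -0.0489, 0.2512]
tcp_rot: [-0.465, 0.465, -0.532, 0.533]
force: [-0.1, -0.8, 0.2]
width: 0.0002
```

Run:
```python
from h import *
import cv2
rep()
cv2.imwrite("pics/wrist1.png",imaging.grab_frame("wrist")[:,:,::-1])
print(need(tow(-.12,.054,.142)))
```

```text
t 2.05 tcp_c [-121.4   54.6  251.2] f_c [-0.85  0.    0.24] w 0.0002
toolx in chassis deg 179.91 tooly [ 0.    -0.001 -1.   ]
[ -1.5 109.3   0.4]
```

View pics/wrist1.png

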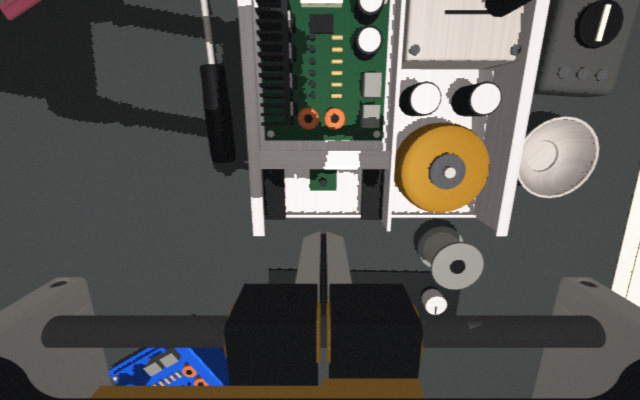

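Run:
```python
from h import *
s,R=tool();T=np.eye(4);T[:3,:3]=R;T[:3,3]=s["tcp_pos"];c=imaging.calibration("wrist");T=T@np.array(c["tool_from_camera"])
for u,v,z in((323,168,.071),(323,152,.071),(264,160,.071),(386,160,.071),(253,236,.071),(502,236,.071),(245,140,.071),(392,228,.058)):
    print(u,v,(toc(onz("wrist",u,v,z,c=c,T=T))*1000).round(1))
```

```text
323 168 [-85.3  55.5  71. ]
323 152 [-71.3  55.5  71. ]
264 160 [-78.1 107.4  71. ]
386 160 [-78.3   0.1  71. ]
253 236 [-149.9  121.8   71. ]
502 236 [-150.4 -113.6   71. ]
245 140 [-60.9 122.8  71. ]
392 228 [-147.   -12.3   58. ]
```

Call:
apply_moves:
  motion:
    - [1,0,15,0,0]
    - [1,-1,40,0.2,0]
    - [1,-1,65,0.4,0]
    - [1,-1,85,0.4,0]
    - [1,-1,100,0.4,0]
    - [1,-1,107,0.4,0]
    - [1,-1,109,0.4,0]
    - [1,-1,109,0.4,0]
    - [1,-1,109,0.4,0]

```text
clock: 3.0
tcp_pos: [0.5105, -0.0473, 0.1425]
tcp_rot: [-0.466, 0.465, -0.532, 0.533]
force: [-0.3, 0.3, -0.1]
width: 0.0004
```

Run:
```python
from h import *
import cv2
rep()
cv2.imwrite("pics/wrist2.png",imaging.grab_frame("wrist")[:,:,::-1])
```

```text
t 3.0 tcp_c [-119.5   53.2  142.5] f_c [ 0.31  0.33 -0.11] w 0.0004
toolx in chassis deg 179.97 tooly [ 0.002 -0.001 -1.   ]
```

View pics/wrist2.png

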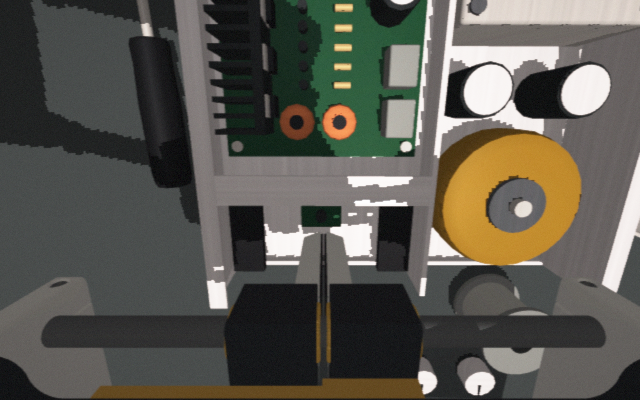

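Call:
apply_moves:
  motion:
    - [1,-4,0,0,0]
    - [1,-9,0,0,0]
    - [1,-14,0,0,0]
    - [1,-18,0,0,0]
    - [1,-20,0,0,0]
    - [1,-22,0,0,0]
    - [1,-24,0,0,0]
    - [1,-26,0,0,0]
    - [1,-28,0,0,0]
    - [1,-30,0,0,0]
    - [1,-33,0,0,0]
    - [1,-36,0,0,0]
    - [1,-39,0,0,0]
    - [1,-42,0,0,0]
    - [1,-44,0,0,0]
    - [1,-45,0,0,0]
    - [1,-45,0,0,0]

```text
clock: 4.75
tcp_pos: [0.516, -0.002, 0.1416]
tcp_rot: [0.466, -0.465, 0.532, -0.532]
force: [-0.2, -1.3, -0.9]
width: 0.0004
```

Run:
```python
from h import *
import cv2
rep()
cv2.imwrite("pics/wrist3.png",imaging.grab_frame("wrist")[:,:,::-1])
```

```text
t 4.75 tcp_c [-74.   53.8 141.6] f_c [-1.27  0.01 -0.9 ] w 0.0004
toolx in chassis deg 180.0 tooly [-0.  0. -1.]
```

View pics/wrist3.png

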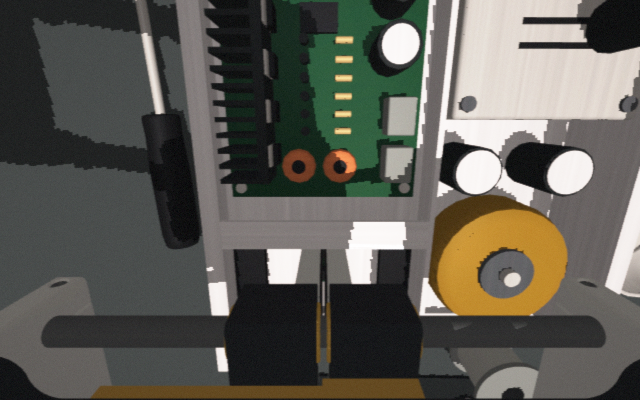

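Call:
apply_moves:
  motion:
    - [1,-1,0,0,0]
    - [1,-3,0,0,0]
    - [1,-6,0,0,0]
    - [1,-9,0,0,0]
    - [1,-12,0,0,0]
    - [1,-15,0,0,0]
    - [1,-18,0,0,0]
    - [1,-21,0,0,0]
    - [1,-24,0,0,0]
    - [1,-27,0,0,0]
    - [1,-29,0,0,0]
    - [1,-31,0,0,0]
    - [1,-32,0,0,0]
    - [1,-33,0,0,0]
    - [1,-33,0,0,0]

```text
clock: 6.3
tcp_pos: [0.5204, 0.0305, 0.1417]
tcp_rot: [0.465, -0.465, 0.532, -0.532]
force: [-0.1, -0.8, -0.3]
width: 0.0003
```

Run:
```python
from h import *
import cv2
rep()
cv2.imwrite("pics/wrist4.png",imaging.grab_frame("wrist")[:,:,::-1])
```

```text
t 6.3 tcp_c [-41.1  53.7 141.7] f_c [-0.86  0.03 -0.3 ] w 0.0003
toolx in chassis deg 179.99 tooly [ 0.  0. -1.]
```

View pics/wrist4.png

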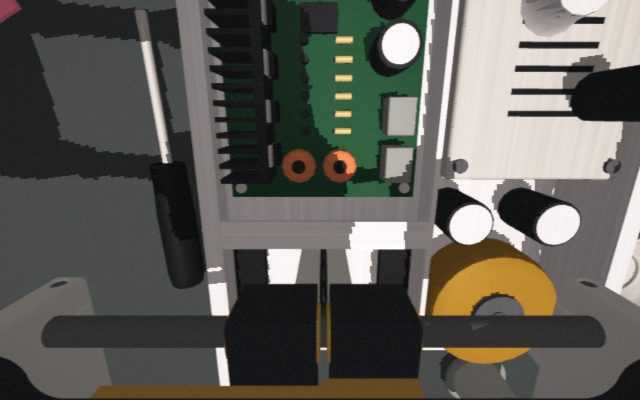

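Call:
apply_moves:
  motion:
    - [1,-1,0,0,0]
    - [1,-2,0,0,0]
    - [1,-3,0,0,0]
    - [1,-4,0,0,0]
    - [1,-5,0,0,0]
    - [1,-6,0,0,0]
    - [1,-7,0,0,0]
    - [1,-8,0,0,0]
    - [1,-9,0,0,0]
    - [1,-9,0,0,0]

```text
clock: 7.35
tcp_pos: [0.5216, 0.0395, 0.1416]
tcp_rot: [0.466, -0.465, 0.532, -0.532]
force: [-0.3, -1.6, -1.0]
width: 0.0006
```

Run:
```python
from h import *
rep()
```

```text
t 7.35 tcp_c [-32.   53.8 141.6] f_c [-1.63  0.07 -0.97] w 0.0006
toolx in chassis deg 179.99 tooly [ 0.  0. -1.]
```

Call:
apply_moves:
  motion:
    - [1,-1,0,0,0]
    - [1,-2,0,0,0]
    - [1,-2,0,0,0]

```text
clock: 7.65
tcp_pos: [0.5219, 0.0414, 0.1416]
tcp_rot: [0.465, -0.465, 0.532, -0.532]
force: [0.3, -0.6, -0.4]
width: 0.0002
```

Run:
```python
from h import *
import cv2
rep()
cv2.imwrite("pics/wrist5.png",imaging.grab_frame("wrist")[:,:,::-1])
```

```text
t 7.65 tcp_c [-30.1  53.8 141.6] f_c [-0.51 -0.37 -0.42] w 0.0002
toolx in chassis deg 180.0 tooly [-0.  0. -1.]
```

View pics/wrist5.png

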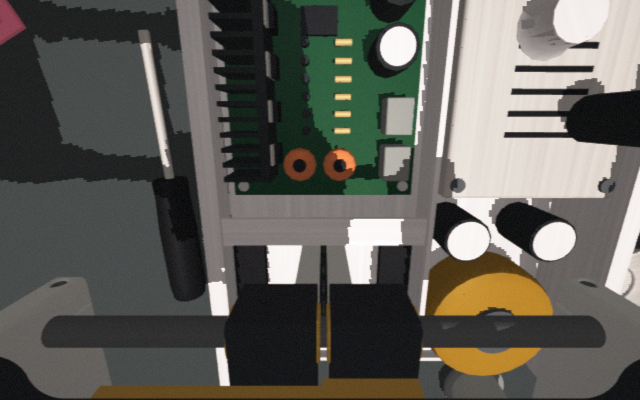

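Call:
apply_moves:
  motion:
    - [1,3,0,0,0]
    - [1,10,0,0,0]
    - [1,20,0,0,0]
    - [1,28,0,0,0]
    - [1,30,0,0,0]
    - [1,30,-10,0,0]
    - [1,30,-40,0,0]
    - [1,30,-75,0,0]
    - [1,30,-100,0,0]
    - [1,30,-115,0,0]
    - [1,30,-120,0,0]
    - [1,30,-120,0,0]

```text
clock: 8.9
tcp_pos: [0.5181, 0.0116, 0.2626]
tcp_rot: [-0.466, 0.465, -0.532, 0.533]
force: [-0.1, -0.1, -0.7]
width: 0.0003
```

Run:
```python
from h import *
import cv2
rep()
cv2.imwrite("pics/wrist6.png",imaging.grab_frame("wrist")[:,:,::-1])
a=imaging.grab_frame("scene")[:,:,::-1];cv2.imwrite("pics/s6.png",a)
cv2.imwrite("pics/scene6c.png",cv2.resize(a[130:290,230:480],None,fx=3.2,fy=3.2,interpolation=cv2.INTER_CUBIC))
```

```text
t 8.9 tcp_c [-60.1  53.6 262.6] f_c [-0.11  0.06 -0.74] w 0.0003
toolx in chassis deg 180.0 tooly [ 0.002 -0.    -1.   ]
```

View pics/wrist6.png

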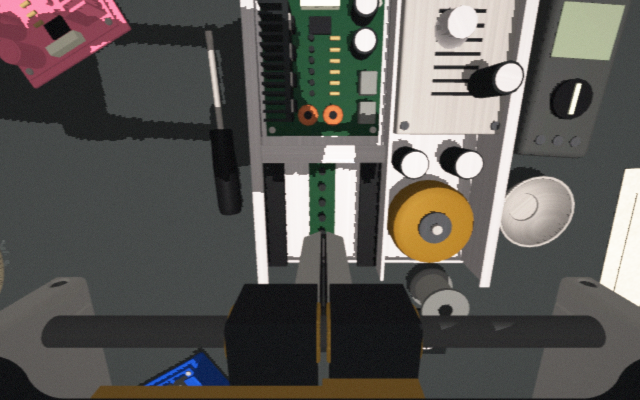

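View pics/scene6c.png

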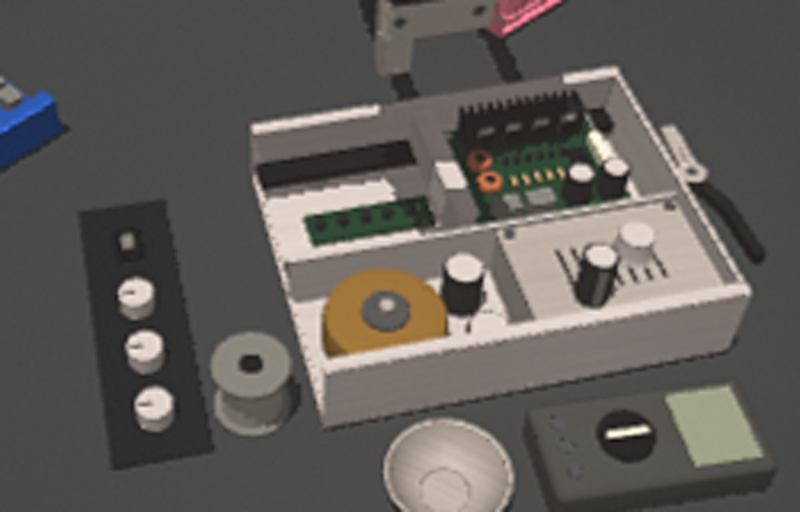

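Call:
apply_moves:
  motion:
    - [1,-10,-5,0,0]
    - [1,-35,-10,0,0]
    - [1,-65,-15,0,0]
    - [1,-90,-20,0,0]
    - [1,-105,-20,0,0]
    - [1,-110,-20,0,0]
    - [1,-110,-20,0,0]
    - [1,-110,-20,0,0]

```text
clock: 9.8
tcp_pos: [0.5323, 0.1199, 0.2811]
tcp_rot: [0.465, -0.466, 0.532, -0.532]
force: [0.6, -0.2, -0.2]
width: 0.0003
```

Run:
```python
from h import *
import cv2
rep()
a=imaging.grab_frame("wrist")[:,:,::-1];cv2.imwrite("pics/wrist7.png",a)
cv2.imwrite("pics/wrist7c.png",cv2.resize(a[0:240,220:420],None,fx=2.5,fy=2.5,interpolation=cv2.INTER_CUBIC))
```

```text
t 9.8 tcp_c [ 49.1  53.9 281.1] f_c [-0.09 -0.6  -0.17] w 0.0003
toolx in chassis deg 179.98 tooly [-0.001 -0.001 -1.   ]
```

View pics/wrist7c.png

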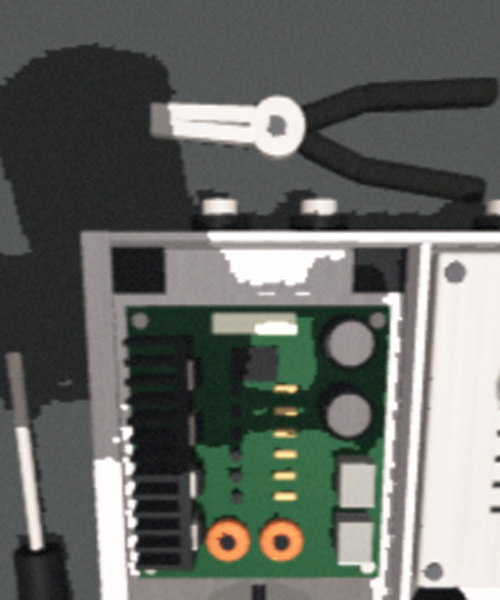

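Call:
apply_moves:
  motion:
    - [1,-10,0,0,0]
    - [1,-25,0,0,0]
    - [1,-35,0,0,0]
    - [1,-40,0,0,0]
    - [1,-40,0,0,0]
    - [1,-40,0,0,0]
    - [1,-40,0,0,0]

```text
clock: 10.55
tcp_pos: [0.5378, 0.16, 0.2816]
tcp_rot: [-0.465, 0.466, -0.532, 0.532]
force: [-0.3, 0.1, -0.6]
width: 0.0002
```

```bash
cat > snap.py <<'E'
from h import *
import cv2,sys,pickle
rep();n=sys.argv[1];s,R=tool()
a=imaging.grab_frame("wrist")[:,:,::-1];cv2.imwrite(f"pics/{n}.png",a)
T=np.eye(4);T[:3,:3]=R;T[:3,3]=s["tcp_pos"];pickle.dump(T@np.array(imaging.calibration("wrist")["tool_from_camera"]),open(n+".pkl","wb"))
cv2.imwrite(f"pics/{n}c.png",cv2.resize(a[30:290,250:410],None,fx=3,fy=2.3*1.0 and 3,interpolation=cv2.INTER_CUBIC)[:600] if 0 else cv2.resize(a[40:300,240:420],None,fx=2.3,fy=2.3,interpolation=cv2.INTER_CUBIC))
E
python3 snap.py A
```

```text
t 10.55 tcp_c [ 89.5  53.8 281.6] f_c [ 0.02  0.28 -0.64] w 0.0002
toolx in chassis deg 179.99 tooly [-0. -0. -1.]
```

Call:
apply_moves:
  motion:
    - [1,15,0,0,0]
    - [1,45,0,0,0]
    - [1,80,0,0,0]
    - [1,105,0,0,0]
    - [1,115,0,0,0]
    - [1,120,0,0,0]
    - [1,120,0,0,0]
    - [1,120,0,0,0]
    - [1,120,0,0,0]

```text
clock: 11.5
tcp_pos: [0.522, 0.0421, 0.2816]
tcp_rot: [0.466, -0.466, 0.532, -0.532]
force: [0.3, 0.5, -0.1]
width: 0.0005
```

```bash
python3 snap.py B
```

```text
t 11.5 tcp_c [-29.4  53.8 281.6] f_c [ 0.54 -0.18 -0.1 ] w 0.0005
toolx in chassis deg -179.94 tooly [ 0.  0. -1.]
```

View pics/Ac.png

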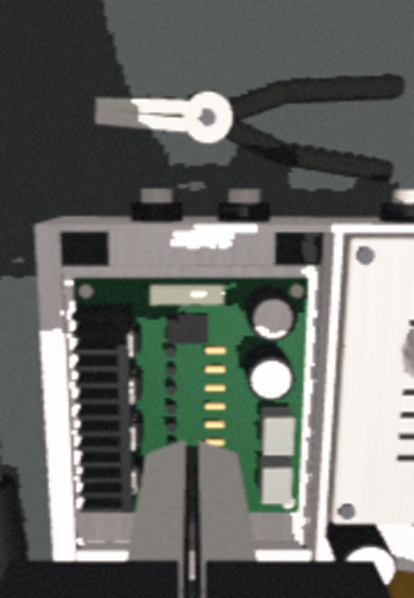

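View pics/Bc.png

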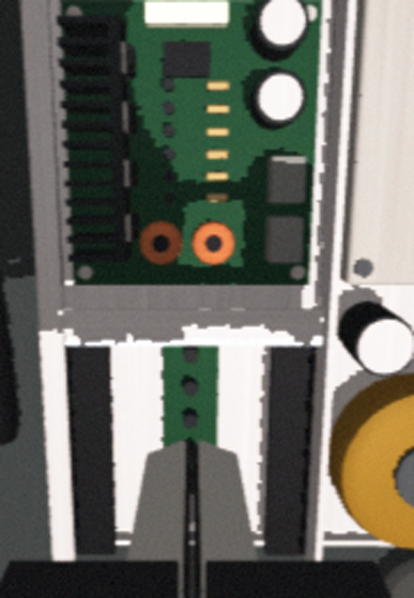

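```bash
cat > tri.py <<'E'
from h import *
import cv2,pickle
c=imaging.calibration("wrist")
def cen(n,a,b):
    im=cv2.imread(f"pics/{n}.png").astype(float);u=240+a/2.3-.3;v=40+b/2.3-.3;
    for _ in range(4):
        x0,y0=int(round(u))-4,int(round(v))-4;w=im[y0:y0+9,x0:x0+9];sc=w[:,:,2]-.0*w[:,:,1];sc=np.clip(sc-np.percentile(sc,60),0,None)
        Y,X=np.mgrid[0:9,0:9];g=np.exp(-((X+x0-u)**2+(Y+y0-v)**2)/12);sc=sc*g
        u=x0+(sc*X).sum()/sc.sum();v=y0+(sc*Y).sum()/sc.sum()
    return u,v
TA,TB=[pickle.load(open(k+".pkl","rb")) for k in"AB"]
pts={}
for k,a,b in(("noseL",(86,291),(73,12)),("noseR",(297,291),(312,12)),("tailR",(289,503),(298,272))):
    A_,B_=cen("A",*a),cen("B",*b);o1,d1=ray("wrist",*A_,c=c,T=TA);o2,d2=ray("wrist",*B_,c=c,T=TB)
    M=np.stack([d1,-d2],1);t=np.linalg.lstsq(M,o2-o1,rcond=None)[0];p,q=o1+d1*t[0],o2+d2*t[1]
    print(k,np.round(A_,1),np.round(B_,1),(toc((p+q)/2)*1000).round(1),"gap mm",(np.linalg.norm(p-q)*1000).round(1))
E
python3 tri.py
```

```text
noseL [276.8 166.2] [271.8  44.4] [118.1 105.   43.2] gap mm 0.0
noseR [368.8 166.1] [373.7  45.5] [117.7   5.4  40.6] gap mm 0.3
tailR [365.6 259.8] [369.1 158. ] [ 8.6  5.7 46.5] gap mm 0.9
```

Run:
```python
from h import *
rep();print(finish_job())
```

```text
t 11.55 tcp_c [-29.4  53.8 281.6] f_c [-0.1  -0.7   0.42] w 0.0003
toolx in chassis deg -179.94 tooly [-0.  0. -1.]Traceback (most recent call last):
  File "<stdin>", line 2, in <module>
NameError: name 'finish_job' is not defined
```

```bash
python3 -c "
from station import finish_job
print(finish_job())"
```

```text
the job is handed in; nothing more can be done
None
```

I pushed the module with the closed fingertips on the middle of its tail flange, slowing to about 10 mm/s near the notches. I stopped when the wrist image showed it had dropped, then backed off, lifted clear and handed in at about 11.6 s. The sampled wrist force never went above about 2 N.

**Checks that agreed**
- **Tail:** between the last two pushing views, the lip narrowed from about 216 to 206 px and the board-hole spacing from 163 to 159 px. That fits a drop of about 5 mm.
- **Forward part:** a capacitor further towards the nose shrank by the same proportion, so the drop looks level.
- **Position:** the flange face stopped at chassis x of about -22 mm, assuming the finger is 8 mm deep. That is inside the ±2.5 mm play around -20 mm but near its entry edge.
- **Bystanders:** the later views show none of them disturbed. My route kept well clear of them.

**Less certain**
- **Hole heights:** the two-view heights were noisy. The nose holes came out at 43 and 41 mm and the one tail hole I could measure at 46.5 mm. The nose is clearly not hung up, but that spread is measurement error, so I can't confirm flatness to better than a few millimetres.
- **Seating:** I felt no clear force step at the drop; a drop in push force from 1.6 to 0.5 N is close to the sensor noise. I did not push on against the far notch stops, so the seating rests on the images.

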